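# Hang up and dial the extension hands-free

## Robot

A 7-joint arm with a two-finger parallel gripper is mounted at the origin on the work surface. World frame = base frame: x ahead of the robot, y to its left, z up, the work surface at z = 0. Lengths are in m, angles in rad, forces in N, time in s.
With the tool pointing down it reaches from about 0.4 to 0.925 m from the base axis. Payload 4.1 kg.
Tool frame: the origin (TCP) lies at the very end of the fingers, on their centre line; the grasp point (between the pads) lies 19 mm behind it; z points along the fingers, y is the line along which they close (so a half turn about z gives the same grasp; the last joint's range is limited). The gripper opens to 85 mm and grips with 20 to 120 N. Pads are 22 mm wide; open, the fingers measure 114 mm over their backs; the gripper's body (76 mm by 85 mm) begins 54 mm behind the grasp point. The pads swing forward as they close: fully open they stand 13 mm farther back than shut.
Start: joints at [1.006, 0.398, 0.045, 1.537, -0.019, 1.207, -0.051], TCP at [0.292, -0.581, 0.231] pointing down, gripper open.
Joint ranges: [-2.82, 2.82], [-0.49, 2.23], [-1.37, 1.46], [0, 2.46], [-1.36, 4.5], [0.23, 2], [-2.94, 2.94]. Speed limits (rad/s): [2.57, 2.57, 3.14, 3.14, 3.14, 3.14, 3.14].

## Interface

Orientations are given as a unit quaternion [x, y, z, w].
In Python, from bench import arm gives the robot as it stands.
- The arm moves only by the tool step_arm, never from a script. Its argument "series" is a list of rows, each an object with "dp": the shift along the world's x, y, z in cm, a list of three; "delta_rot": the turn, a rotation vector about the world's x, y, z in degrees, a list of three. A call has 1 to 20 rows; each row is the pose to reach, as a shift and turn from the pose commanded when the call began; what a row does not reach only later rows make up. A row lasts 1/8 s, in which the tool goes at most 62.5 mm and 10.7 degrees, less where a joint would pass 70% of its speed; a pose out of reach is approached as far as the arm can. A call with a gripper value outside its range is refused whole. "gripper" is the opening, from -1 (shut) to 1 (fully open), set as the call begins (left out, the last holds). The fingers move at their own pace and stop on an object; the grip force is fixed at half the most. Time passes only in rows, so rows that repeat a pose let the fingers close. It gives the time, the measured TCP pose, the force, the opening and the grip force at its end, in the units of the state.
- arm.state(): the state, without advancing time (a new reading comes with each control period).
- arm.snapshot(name): name is "side" or "top" or "wrist"; returns (picture, depth): 384x512x3 uint8, red, green, blue; 384x512 float32, m along the optical axis (not along the pixel's ray), 0 where there is no reading.
- arm.get_calibration(name): a dict with "fx", "fy", "cx", "cy" (pixels), "R" (3x3) and "t" (3): a world point X has camera coordinates R X + t. Camera axes: x right, y down, z forward; pixel columns grow to the right and rows downward; lengths in m; the calibration is good to about 2 mm. A picture is of the moment at which its call begins: read the wrist's pose just before it. get_calibration takes no time and is no camera call; for the wrist camera it gives the pose at the moment of the call.
- arm.job_done(): hands the job in; it is judged then, once.
The state is a dict: "clock": time; "joints": joint angles; "dq": joint speeds; "joint_efforts": joint torques, N m; "ee_pos": TCP position; "tool_rot": TCP orientation; "wrist_force": force on the tool from outside, world axes, zero at the start; "torque": the same for the moment, N m; "grip_width": finger opening in m; "grip_force": force on a finger pad.
Only numpy, scipy, OpenCV 4.12 (cv2) and the standard library are available. Lean on these libraries where they do the work, as an engineer would, in place of code of your own. Each camera call takes 0.05 s, during which the arm holds its last target. There are 200 camera calls.

## Task

Clear the spectacle case off the telephone and lay it flat on the desk, and hang the handset up in its cradle, face up with its earpiece at the display end; press no key while doing so and drop nothing. Then call extension 7-3-3 hands-free: press the wide speaker bar, then 7, then 3, then 3 again, one key at a time, each well down and let fully up before the next, touching off no other key. Leave the mug, pen cup, stapler and tape dispenser where they are.

Things in the scene. Friction and masses are not known exactly. Their poses are not given: they have to be found in the camera images.
- phone: Big-key desk telephone, fixed, dark plastic: 214 mm deep (x), 226 wide (y), face plate 46 mm up. Origin: centre of its underside, at desk height. x points from the user's side to the far edge with the flat display (50 mm up), y to the user's left. Handset cradle on the left; on the right light grey keys, tops 53 mm up: the usual 3 x 4 block, 1 2 3 at the display end, and the wide speaker bar nearest the user.
- cradle (a point): Middle of the hung-up handset: telephone x = 0, y = 72, z = 67 mm, axes as the telephone's. Two end cups, with 100 mm open between them: the handset's ends rest on pads 54 mm above the desk (8 mm above the face plate), inside walls that rise 12 mm above the pads and are 4 to 5 mm thick. Inside 171 mm long and 56 mm wide: 3 mm of play all round.
- handset_mid (a point): Cordless handset, dark plastic bar 165 mm long (its x), 50 mm wide (its y), 26 mm thick (its z), about 0.16 kg, lying face up on the desk left or right of the telephone. This point is its middle, 13 mm above its underside. Its x axis points to the earpiece end (thin bright slot, then small display); the small keys are at the other end. It is hung up face up, its x axis along the telephone's x.
- handset_ear (a point): Point at the earpiece end of the handset, 68 mm from its middle along its x axis.
- case_mid (a point): Hard brown spectacle case, 145 mm long (its x), 56 mm wide (its y), 36 mm high (its z), rounded edges, about 0.12 kg, lying on the keys of the telephone with its underside 53 mm above the desk; its ends are alike. This point is its middle, 18 mm above its underside. It is rigid and stays shut.
- mug: White mug, 80 mm across and 92 mm high with a handle (to 75 mm from the axis, on its y side), standing left or right of the telephone. Origin: centre of its underside. A bystander.
- pencup: Dark metal pen cup, 76 mm across, 98 mm high, pens to 155 mm, beyond the telephone. Origin: centre of its underside. A bystander. Fixed stacks of paper, up to 150 mm high, stand at the two far corners of the desk, all of them more than 0.68 m ahead of the robot and 0.28 m to the side.
- stapler: Black stapler, 150 mm long (its x), 38 mm wide, 65 mm high, beyond the telephone. Origin: centre of its underside. A bystander.
- tape: Black tape dispenser with a roll, 135 mm long (its x), 52 mm wide, 77 mm high, heavy, left or right of the telephone. Origin: centre of its underside. A bystander. Handset, mug and tape dispenser stand in three of four places: front left, front right, back left and back right; the fourth is free but for a flat sheet of paper, on which the case may lie.
- key_1 (a joint): Spring key: the 1 key, 22 (x) by 28 mm (y), centred at x = 40, y = 4 mm of the telephone, top 53 mm above the desk. Value: 0 up, 0.005 m fully down. It gives at 1.5 N, takes 5 N fully down, and springs back.
- key_2 (a joint): Spring key: the 2 key, 22 (x) by 28 mm (y), centred at x = 40, y = -36 mm of the telephone, top 53 mm above the desk. Value: 0 up, 0.005 m fully down. It gives at 1.5 N, takes 5 N fully down, and springs back.
- key_3 (a joint): Spring key: the 3 key, 22 (x) by 28 mm (y), centred at x = 40, y = -76 mm of the telephone, top 53 mm above the desk. Value: 0 up, 0.005 m fully down. It gives at 1.5 N, takes 5 N fully down, and springs back.
- key_4 (a joint): Spring key: the 4 key, 22 (x) by 28 mm (y), centred at x = 8, y = 4 mm of the telephone, top 53 mm above the desk. Value: 0 up, 0.005 m fully down. It gives at 1.5 N, takes 5 N fully down, and springs back.
- key_5 (a joint): Spring key: the 5 key, 22 (x) by 28 mm (y), centred at x = 8, y = -36 mm of the telephone, top 53 mm above the desk. Value: 0 up, 0.005 m fully down. It gives at 1.5 N, takes 5 N fully down, and springs back.
- key_6 (a joint): Spring key: the 6 key, 22 (x) by 28 mm (y), centred at x = 8, y = -76 mm of the telephone, top 53 mm above the desk. Value: 0 up, 0.005 m fully down. It gives at 1.5 N, takes 5 N fully down, and springs back.
- key_7 (a joint): Spring key: the 7 key, 22 (x) by 28 mm (y), centred at x = -24, y = 4 mm of the telephone, top 53 mm above the desk. Value: 0 up, 0.005 m fully down. It gives at 1.5 N, takes 5 N fully down, and springs back.
- key_8 (a joint): Spring key: the 8 key, 22 (x) by 28 mm (y), centred at x = -24, y = -36 mm of the telephone, top 53 mm above the desk. Value: 0 up, 0.005 m fully down. It gives at 1.5 N, takes 5 N fully down, and springs back.
- key_9 (a joint): Spring key: the 9 key, 22 (x) by 28 mm (y), centred at x = -24, y = -76 mm of the telephone, top 53 mm above the desk. Value: 0 up, 0.005 m fully down. It gives at 1.5 N, takes 5 N fully down, and springs back.
- key_0 (a joint): Spring key: the 0 key, 22 (x) by 28 mm (y), centred at x = -56, y = -36 mm of the telephone, top 53 mm above the desk. Value: 0 up, 0.005 m fully down. It gives at 1.5 N, takes 5 N fully down, and springs back.
- key_star (a joint): Spring key: the star key, 22 (x) by 28 mm (y), centred at x = -56, y = 4 mm of the telephone, top 53 mm above the desk. Value: 0 up, 0.005 m fully down. It gives at 1.5 N, takes 5 N fully down, and springs back.
- key_hash (a joint): Spring key: the hash key, 22 (x) by 28 mm (y), centred at x = -56, y = -76 mm of the telephone, top 53 mm above the desk. Value: 0 up, 0.005 m fully down. It gives at 1.5 N, takes 5 N fully down, and springs back.
- key_speaker (a joint): Spring key: the speaker (hands-free) bar, 20 (x) by 66 mm (y), centred at x = -91, y = -36 mm of the telephone, top 53 mm above the desk. Value: 0 up, 0.005 m fully down. It gives at 1.5 N, takes 5 N fully down, and springs back.

How it is judged:
By the outcome, as a careful person would: the job done as asked, in the order asked, and still so for the second after the job is handed in, with the robot touching nothing.
It also fails if it takes over 72 s, if anything falls off the work surface, if the arm or the gripper's body presses on something with over 40 N, if the wrist force passes 120 N, or if a joint passes its speed limit or range.

## Working session

There is one attempt and no reset: what is moved stays moved. The work goes in short steps, Python scripts to look and compute and a tool call to move; the robot and the scene stay as the last step left them, time stands still between calls to the robot, and variables do not carry over. Pictures are saved under pics/ and viewed, at most 10 in all, crops included, and the job is handed in when it is done.

Besides the shell and the picture viewer there is one more tool, called after "Call:" by a JSON object that holds its "op" and its "data", one argument or row to a line. step_arm: Moves the arm, as the interface text tells. Its arguments: {"type":"object","properties":{"series":{"type":"array","items":{"type":"object","properties":{"dp":{"type":"array","items":{"type":"number"}},"delta_rot":{"type":"array","items":{"type":"number"}}}}},"gripper":{"type":"number"}},"required":["series"]}

```bash
mkdir -p pics
cat > h.py <<'E'
import numpy as np, cv2
from bench import arm
def snap(n):
    c=arm.get_calibration(n); p,d=arm.snapshot(n); return p,d,{k:np.array(v) for k,v in c.items()}
def cloud(d,c):
    v,u=np.indices(d.shape); P=np.stack([(u-c['cx'])/c['fx']*d,(v-c['cy'])/c['fy']*d,d],-1)
    return (P-c['t'])@c['R']
def ray(u,v,z,c):
    r=np.array([(u-c['cx'])/c['fx'],(v-c['cy'])/c['fy'],1])@c['R']; o=-c['t']@c['R']
    return o+r*(z-o[2])/r[2]
def save(p,f,s=1.5): cv2.imwrite('pics/'+f,cv2.resize(p[:,:,::-1],None,fx=s,fy=s))
E
python3 - <<'E'
from h import *
s=arm.state();print({k:np.round(v,3).tolist() for k,v in s.items()})
for n in ['top','side']:
    p,d,c=snap(n); save(p,n+'0.png'); np.savez(n+'0.npz',p=p,d=d,**c); print(n,-c['t']@c['R'],c['fx'],c['R'].round(2).tolist(),(d>0).mean())
E
```

```text
{'clock': 0.0, 'joints': [1.006, 0.399, 0.045, 1.538, -0.019, 1.207, -0.051], 'dq': [-0.001, 0.001, -0.0, 0.002, -0.0, -0.001, -0.001], 'joint_efforts': [-0.002, -47.512, 1.364, -25.422, 0.011, 0.01, 0.0], 'ee_pos': [0.292, -0.58, 0.23], 'tool_rot': [0.973, 0.231, -0.0, -0.001], 'wrist_force': [1.051, -0.769, -0.043], 'torque': [-0.019, 0.003, 0.006], 'grip_force': 0.0, 'grip_width': 0.085}
top [0.33104039 0.01140544 1.47760114] 449.4405624748207 [[0.02, -1.0, 0.03], [-0.98, -0.02, -0.17], [0.17, -0.02, -0.98]] 0.9960734049479166
side [1.1607778  0.75799329 0.79087873] 460.34701637724766 [[-0.79, 0.62, -0.01], [0.38, 0.47, -0.8], [-0.49, -0.63, -0.6]] 0.995941162109375
```

View pics/top0.png

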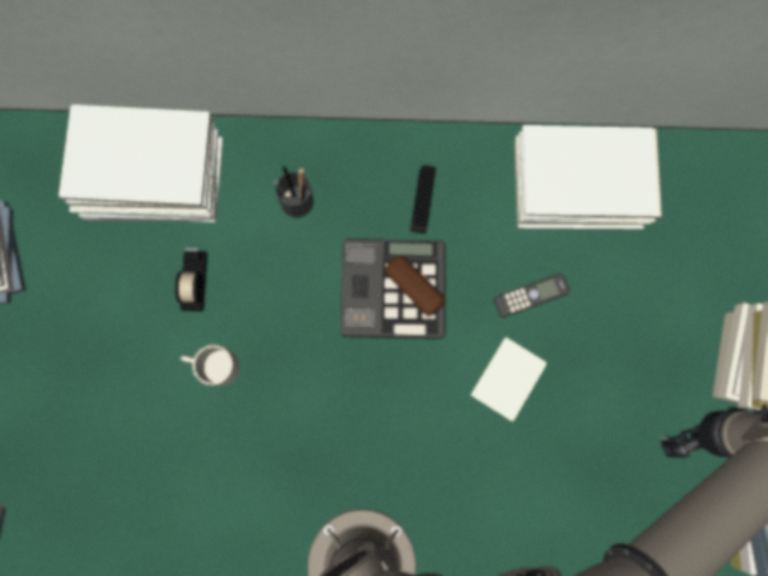

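View pics/side0.png

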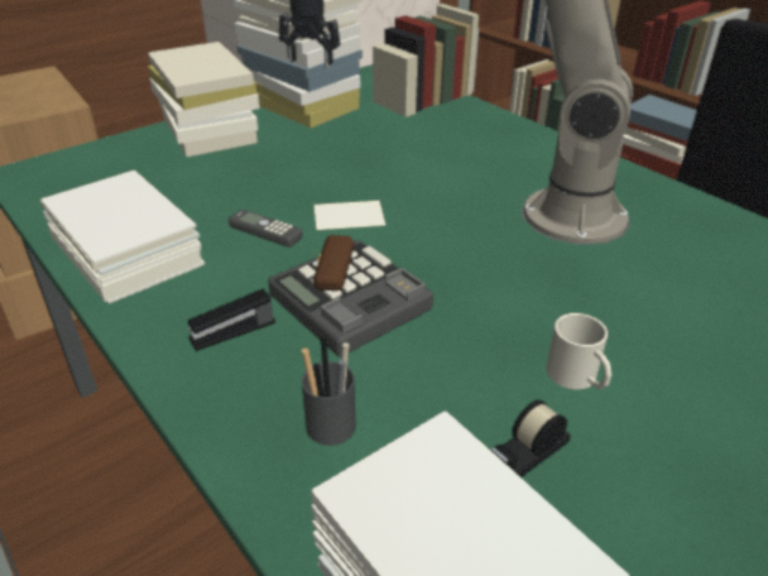

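The top view (768x576 scale) shows the phone centred near (394,288), the case on its keys near (415,285), the handset near (531,295) with its display end to the right, and the free sheet near (509,379). The mug and tape dispenser are on the left, away from the work.

```bash
cat > m.py <<'E'
from h import *
def rect(m,z,c,name,box):
    u0,v0,u1,v1=box; k=np.zeros(m.shape,np.uint8); k[v0:v1,u0:u1]=m[v0:v1,u0:u1]
    k=cv2.morphologyEx(k,cv2.MORPH_OPEN,np.ones((3,3),np.uint8))
    cs,_=cv2.findContours(k,cv2.RETR_EXTERNAL,cv2.CHAIN_APPROX_NONE)
    ct=max(cs,key=cv2.contourArea)[:,0]
    w=np.array([ray(u,v,z,c)[:2] for u,v in ct])*1000
    r=cv2.minAreaRect(w.astype(np.float32)); b=cv2.boxPoints(r)
    e=b[1]-b[0] if np.linalg.norm(b[1]-b[0])>np.linalg.norm(b[2]-b[1]) else b[2]-b[1]
    print(name,'mid',np.round(r[0],1),'size',np.round(sorted(r[1]),1),'long axis deg',round(np.degrees(np.arctan2(e[1],e[0]))%180,1))
    return r,k
E
python3 - <<'E'
from m import *
f=np.load('top0.npz'); p,d=f['p'],f['d']; c={k:f[k] for k in['fx','fy','cx','cy','R','t']}
hsv=cv2.cvtColor(p,cv2.COLOR_RGB2HSV); H,S,V=[hsv[...,i].astype(int) for i in range(3)]
X=cloud(d,c)
green=(H>60)&(H<90)&(S>80)
brown=((H<15)|(H>170))&(S>90)&(V>40)
rect(~green,0.046,c,'phone',(215,150,305,235))
rect(brown,0.075,c,'case',(240,160,305,220))
r,k=rect(~green,0.02,c,'handset',(320,170,390,220))
rect(~green,0.0,c,'paper',(305,215,375,290))
rect((S<90)&(V>150),0.053,c,'speaker',(255,205,300,228))
for n,b in [('phone',(215,150,305,235)),('case',(262,172,292,205)),('handset',(335,185,375,205)),('desk',(380,230,400,250))]:
    z=X[b[1]:b[3],b[0]:b[2],2]; print(n,np.percentile(z,[5,50,95,99]).round(4))
P=X[k>0]; print('hs', np.median(P,0), P[:,2].mean())
kb=brown.copy(); kb[:, :240]=0; kb[:,305:]=0; kb[:160]=0; kb[220:]=0
print('case pts med',np.median(X[kb],0))
E
```

```text
phone mid [575.9 -56. ] size [216.3 224.9] long axis deg 90.1
case mid [ 578.6 -100.1] size [ 54.7 141.8] long axis deg 45.4
handset mid [ 572.3 -364.1] size [ 53.9 169.7] long axis deg 111.6
paper mid [ 389.1 -315.3] size [116.3 160. ] long axis deg 148.7
speaker mid [487.4 -94.2] size [19.2 63.9] long axis deg 91.2
phone [-0.0035  0.0443  0.0885  0.0935]
case [0.0448 0.0851 0.0932 0.0955]
handset [-0.0024  0.0246  0.0311  0.0339]
desk [-0.0041  0.0008  0.0052  0.0074]
hs [ 0.57053648 -0.36128002  0.02602271] 0.030021915855257857
case pts med [ 0.57531126 -0.10007029  0.08840091]
```

Call:
{"op": "step_arm", "data": {
  "series": [
    {"dp":[28.6,48,2],"delta_rot":[0,0,18.3]},
    {"dp":[28.6,48,2],"delta_rot":[0,0,18.3]},
    {"dp":[28.6,48,2],"delta_rot":[0,0,18.3]},
    {"dp":[28.6,48,2],"delta_rot":[0,0,18.3]},
    {"dp":[28.6,48,2],"delta_rot":[0,0,18.3]},
    {"dp":[28.6,48,2],"delta_rot":[0,0,18.3]},
    {"dp":[28.6,48,2],"delta_rot":[0,0,18.3]},
    {"dp":[28.6,48,2],"delta_rot":[0,0,18.3]},
    {"dp":[28.6,48,2],"delta_rot":[0,0,18.3]},
    {"dp":[28.6,48,2],"delta_rot":[0,0,18.3]},
    {"dp":[28.6,48,2],"delta_rot":[0,0,18.3]},
    {"dp":[28.6,48,2],"delta_rot":[0,0,18.3]},
    {"dp":[28.6,48,2],"delta_rot":[0,0,18.3]},
    {"dp":[28.6,48,2],"delta_rot":[0,0,18.3]}
  ],
  "gripper": 1
}}

```text
clock: 1.85
ee_pos: [0.5777, -0.1017, 0.2514]
tool_rot: [0.924, 0.382, 0.0, 0.0]
wrist_force: [0.1, 0.9, 0.4]
grip_width: 0.0856
grip_force: 0.0
```

Run:
```python
from h import *
s=arm.state(); print(s['clock'],np.round(s['ee_pos'],4),s['tool_rot'],np.round(s['joints'],2))
p,d,c=snap('wrist'); save(p,'w1.png'); np.savez('w1.npz',p=p,d=d,**c); print(-c['t']@c['R'],c['R'].round(3))
```

```text
1.85 [ 0.5777 -0.1017  0.2514] [9.24199361e-01 3.81910349e-01 1.05667563e-05 1.64656389e-04] [ 0.35  0.28 -0.31  1.66  0.09  1.21 -0.76]
[ 0.63426416 -0.04537314  0.39431709] [[ 0.706 -0.708 -0.   ]
 [-0.671 -0.669  0.32 ]
 [-0.227 -0.226 -0.947]]
```

View pics/w1.png

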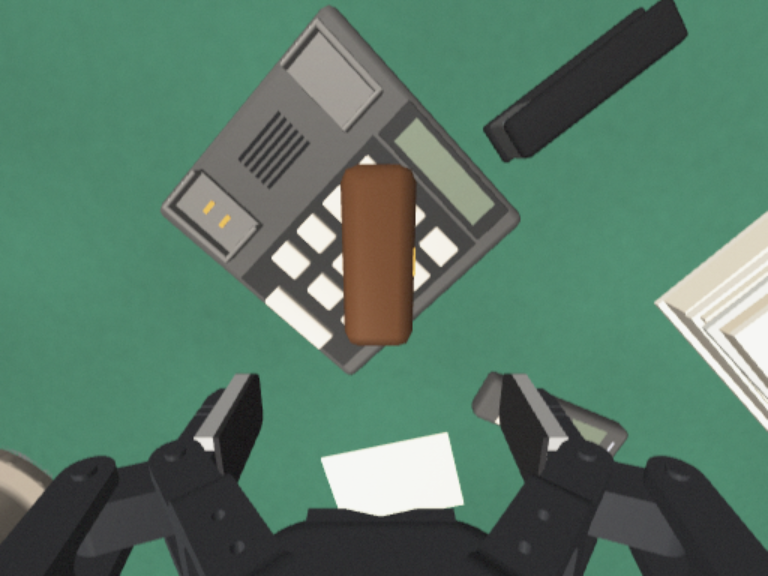

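The wrist view shows the whole phone: near corner (350,372), display-end corner (518,218). The case runs from (378,165) to (378,345), almost straight between the fingers.

Run:
```python
from m import *
f=np.load('w1.npz'); p,d=f['p'],f['d']; c={k:f[k] for k in['fx','fy','cx','cy','R','t']}
hsv=cv2.cvtColor(p,cv2.COLOR_RGB2HSV); H,S,V=[hsv[...,i].astype(int) for i in range(3)]
green=(H>65)&(H<90)&(S>85)
brown=((H<15)|(H>170))&(S>90)
b=(100,0,349,252)
X=cloud(d,c)
r,k=rect(~green,0.046,c,'phone@46',b)
rect(brown,0.071,c,'case@71',(215,100,290,240))
r,k=rect(brown,0.080,c,'case@80',(215,100,290,240))
print(np.percentile(X[k>0][:,2],[5,50,95]))
# keys
m=((S<60)&(V>170)).astype(np.uint8); m[252:]=0;m[:,:150]=0;m[:,320:]=0
cs,_=cv2.findContours(m,cv2.RETR_EXTERNAL,cv2.CHAIN_APPROX_NONE)
for q in cs:
    if cv2.contourArea(q)<100: continue
    w=np.array([ray(u,v,0.053,c)[:2] for u,v in q[:,0]],np.float32)*1000
    rr=cv2.minAreaRect(w); print(np.round(rr[0],1),np.round(rr[1],1),round(rr[2],1))
```

```text
phone@46 mid [575.7 -62.1] size [210.6 232.4] long axis deg 90.0
case@71 mid [ 574.4 -101.9] size [ 56.3 145.8] long axis deg 44.7
case@80 mid [ 576.  -100.3] size [ 54.8 141.8] long axis deg 44.7
[0.08118584 0.0888849  0.09055797]
[484.4 -92.6] [19.6 65.1] 0.1
[519.2 -92.5] [27.6 21.4] 89.7
[519.4 -52.6] [27.1 21.6] 89.2
[ 615.2 -132.1] [21.1 27.5] 1.1
[551.3 -52.4] [26.6 21.6] 89.2
[578.1 -45.7] [29.7 14.4] 47.3
```

Call:
{"op": "step_arm", "data": {
  "series": [
    {"dp":[-0.3,0,-6],"delta_rot":[0,0,0]},
    {"dp":[-0.3,0,-12],"delta_rot":[0,0,0]},
    {"dp":[-0.3,0,-15],"delta_rot":[0,0,0]},
    {"dp":[-0.3,0,-17.5],"delta_rot":[0,0,0]},
    {"dp":[-0.3,0,-19],"delta_rot":[0,0,0]},
    {"dp":[-0.3,0,-19],"delta_rot":[0,0,0]},
    {"dp":[-0.3,0,-19],"delta_rot":[0,0,0]}
  ]
}}

```text
clock: 2.78
ee_pos: [0.576, -0.1009, 0.0625]
tool_rot: [0.924, 0.383, 0.001, 0.001]
wrist_force: [0.1, 0.7, -1.6]
grip_width: 0.0856
grip_force: 0.0
```

Call:
{"op": "step_arm", "data": {
  "series": [
    {"dp":[0,0,0]},
    {"dp":[0,0,0]},
    {"dp":[0,0,0]},
    {"dp":[0,0,0]},
    {"dp":[0,0,0]},
    {"dp":[0,0,0]}
  ],
  "gripper": -1
}}

```text
validation failed for argument at $.se...
```

Call:
{"op": "step_arm", "data": {
  "series": [
    {"dp":[0,0,0],"delta_rot":[0,0,0]},
    {"dp":[0,0,0],"delta_rot":[0,0,0]},
    {"dp":[0,0,0],"delta_rot":[0,0,0]},
    {"dp":[0,0,0],"delta_rot":[0,0,0]},
    {"dp":[0,0,0],"delta_rot":[0,0,0]},
    {"dp":[0,0,0],"delta_rot":[0,0,0]}
  ],
  "gripper": -1
}}

```text
clock: 3.52
ee_pos: [0.5757, -0.1009, 0.0626]
tool_rot: [0.924, 0.383, 0.001, 0.001]
wrist_force: [-1.5, -0.4, 5.6]
grip_width: 0.0553
grip_force: 65.7
```

Call:
{"op": "step_arm", "data": {
  "series": [
    {"dp":[0,0,2],"delta_rot":[0,0,0]},
    {"dp":[0,0,5],"delta_rot":[0,0,0]},
    {"dp":[-2,-2,9],"delta_rot":[0,0,-8]},
    {"dp":[-5,-5,10],"delta_rot":[0,0,-17]},
    {"dp":[-8,-9,10],"delta_rot":[0,0,-26]},
    {"dp":[-11,-13,10],"delta_rot":[0,0,-35]},
    {"dp":[-14,-17,10],"delta_rot":[0,0,-44]},
    {"dp":[-17,-20,9],"delta_rot":[0,0,-53]},
    {"dp":[-18.6,-21.4,7],"delta_rot":[0,0,-62]},
    {"dp":[-18.6,-21.4,4],"delta_rot":[0,0,-70]},
    {"dp":[-18.6,-21.4,0],"delta_rot":[0,0,-77]},
    {"dp":[-18.6,-21.4,-3],"delta_rot":[0,0,-77]},
    {"dp":[-18.6,-21.4,-4.5],"delta_rot":[0,0,-77]},
    {"dp":[-18.6,-21.4,-5],"delta_rot":[0,0,-77]},
    {"dp":[-18.6,-21.4,-5],"delta_rot":[0,0,-77]},
    {"dp":[-18.6,-21.4,-5],"delta_rot":[0,0,-77]}
  ]
}}

```text
clock: 5.52
ee_pos: [0.3898, -0.3154, 0.0124]
tool_rot: [0.961, -0.276, 0.001, 0.0]
wrist_force: [-0.2, 0.4, -1.9]
grip_width: 0.0551
grip_force: 65.0
```

Call:
{"op": "step_arm", "data": {
  "series": [
    {"dp":[0,0,-0.1],"delta_rot":[0,0,0]},
    {"dp":[0,0,-0.2],"delta_rot":[0,0,0]},
    {"dp":[0,0,-0.25],"delta_rot":[0,0,0]},
    {"dp":[0,0,-0.25],"delta_rot":[0,0,0]}
  ]
}}

```text
clock: 6.02
ee_pos: [0.3892, -0.3149, 0.0096]
tool_rot: [0.961, -0.276, 0.0, 0.0]
wrist_force: [-1.5, 1.0, 5.0]
grip_width: 0.0551
grip_force: 65.9
```

Call:
{"op": "step_arm", "data": {
  "series": [
    {"dp":[0,0,0],"delta_rot":[0,0,0]},
    {"dp":[0,0,0],"delta_rot":[0,0,0]},
    {"dp":[0,0,0.3],"delta_rot":[0,0,0]},
    {"dp":[0,0,2],"delta_rot":[0,0,0]},
    {"dp":[0,0,6],"delta_rot":[0,0,0]},
    {"dp":[1,0,12],"delta_rot":[0,0,-9]},
    {"dp":[5,-1,17],"delta_rot":[0,0,-18]},
    {"dp":[9,-2,21],"delta_rot":[0,0,-27]},
    {"dp":[14,-3,24],"delta_rot":[0,0,-36.4]},
    {"dp":[18.2,-4.8,24],"delta_rot":[0,0,-36.4]},
    {"dp":[18.2,-4.8,24],"delta_rot":[0,0,-36.4]},
    {"dp":[18.2,-4.8,24],"delta_rot":[0,0,-36.4]},
    {"dp":[18.2,-4.8,24],"delta_rot":[0,0,-36.4]}
  ],
  "gripper": 1
}}

```text
clock: 7.65
ee_pos: [0.5696, -0.3628, 0.2494]
tool_rot: [0.827, -0.563, -0.0, 0.0]
wrist_force: [-0.3, 0.2, -1.3]
grip_width: 0.0854
grip_force: 0.0
```

Run:
```python
from m import *
s=arm.state(); print(s['clock'],np.round(s['ee_pos'],4),s['tool_rot'],np.round(s['joints'],2),s['wrist_force'])
p,d,c=snap('wrist'); save(p,'w2.png'); np.savez('w2.npz',p=p,d=d,**c)
hsv=cv2.cvtColor(p,cv2.COLOR_RGB2HSV); H,S,V=[hsv[...,i].astype(int) for i in range(3)]
green=(H>65)&(H<90)&(S>85)
for z in (.0,.013,.026): rect(~green,z,c,'handset',(130,60,370,245))
p,d,c=snap('top')
hsv=cv2.cvtColor(p,cv2.COLOR_RGB2HSV); H,S,V=[hsv[...,i].astype(int) for i in range(3)]
rect(((H<15)|(H>170))&(S>90)&(V>40),0.02,c,'case',(300,200,390,300))
```

```text
7.65 [ 0.5696 -0.3628  0.2494] [ 8.26756173e-01 -5.62560367e-01 -2.30375214e-04  1.02775635e-04] [ 0.41  0.44  0.14  1.45 -0.06  1.26 -2.21] [-0.28559506  0.20561976 -1.27850791]
handset mid [ 567.6 -360.5] size [ 52.9 173.4] long axis deg 110.9
handset mid [ 568.6 -363.2] size [ 51.2 167.6] long axis deg 110.9
handset mid [ 569.7 -365.9] size [ 49.4 161.9] long axis deg 110.9
case mid [ 392.9 -319.6] size [ 49.6 137.4] long axis deg 145.8
```

View pics/w2.png

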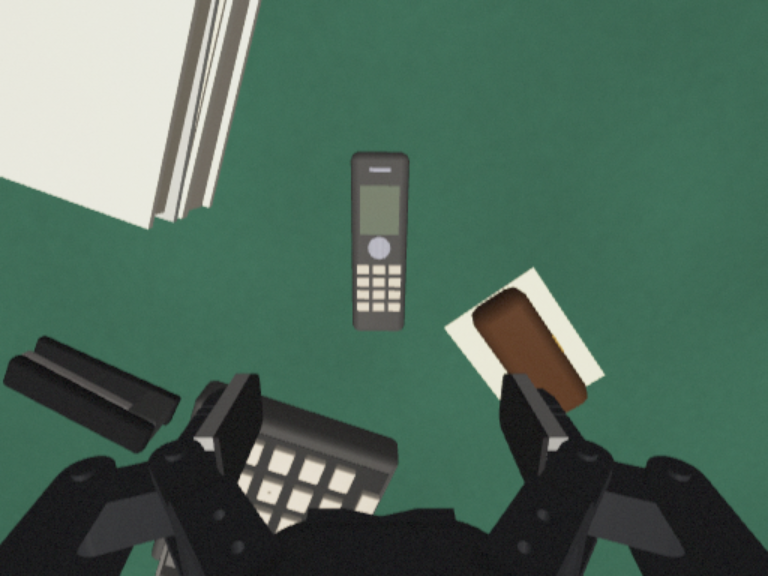

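The handset lies straight between the fingers, earpiece slot at (380,170) at the top; the case lies flat on the sheet near (530,350).

Call:
{"op": "step_arm", "data": {
  "series": [
    {"dp":[0,-0.15,-6],"delta_rot":[0,0,-0.6]},
    {"dp":[0,-0.15,-12],"delta_rot":[0,0,-0.6]},
    {"dp":[0,-0.15,-17],"delta_rot":[0,0,-0.6]},
    {"dp":[0,-0.15,-20],"delta_rot":[0,0,-0.6]},
    {"dp":[0,-0.15,-22.5],"delta_rot":[0,0,-0.6]},
    {"dp":[0,-0.15,-24],"delta_rot":[0,0,-0.6]},
    {"dp":[0,-0.15,-24.4],"delta_rot":[0,0,-0.6]},
    {"dp":[0,-0.15,-24.4],"delta_rot":[0,0,-0.6]},
    {"dp":[0,-0.15,-24.4],"delta_rot":[0,0,-0.6]}
  ],
  "gripper": 0.7
}}

```text
clock: 8.88
ee_pos: [0.5718, -0.3648, 0.0062]
tool_rot: [0.824, -0.566, 0.001, -0.0]
wrist_force: [-0.1, 0.4, 0.0]
grip_width: 0.0727
grip_force: 0.0
```

Call:
{"op": "step_arm", "data": {
  "series": [
    {"dp":[0,0,0],"delta_rot":[0,0,0]},
    {"dp":[0,0,0],"delta_rot":[0,0,0]},
    {"dp":[0,0,0],"delta_rot":[0,0,0]},
    {"dp":[0,0,0],"delta_rot":[0,0,0]},
    {"dp":[0,0,0],"delta_rot":[0,0,0]}
  ],
  "gripper": -1
}}

```text
clock: 9.5
ee_pos: [0.5718, -0.3648, 0.006]
tool_rot: [0.824, -0.566, 0.001, -0.0]
wrist_force: [-0.6, 0.3, 5.7]
grip_width: 0.0488
grip_force: 65.3
```

Call:
{"op": "step_arm", "data": {
  "series": [
    {"dp":[0,0,1],"delta_rot":[0,0,0]},
    {"dp":[0,0,4],"delta_rot":[0,0,0]},
    {"dp":[0,1,9],"delta_rot":[0,0,0]},
    {"dp":[0,5,14],"delta_rot":[0,0,8]},
    {"dp":[0,10,15],"delta_rot":[0,0,17]},
    {"dp":[0,15,15],"delta_rot":[0,0,26]},
    {"dp":[0.2,20,15],"delta_rot":[0,0,35]},
    {"dp":[0.5,25,15],"delta_rot":[0,0,44]},
    {"dp":[0.5,30,15],"delta_rot":[0,0,53]},
    {"dp":[0.5,34,15],"delta_rot":[0,0,61]},
    {"dp":[0.5,37,15],"delta_rot":[0,0,67]},
    {"dp":[0.5,38,15],"delta_rot":[0,0,69.1]},
    {"dp":[0.5,38,15],"delta_rot":[0,0,69.1]},
    {"dp":[0.5,38,15],"delta_rot":[0,0,69.1]},
    {"dp":[0.5,38,15],"delta_rot":[0,0,69.1]}
  ]
}}

```text
clock: 11.38
ee_pos: [0.576, 0.0139, 0.1547]
tool_rot: [1.0, -0.001, -0.0, 0.0]
wrist_force: [-0.3, 0.5, -1.3]
grip_width: 0.0486
grip_force: 64.6
```

Run:
```python
from m import *
s=arm.state(); print(s['clock'],np.round(s['ee_pos'],4),s['tool_rot'],np.round(s['joints'],2),s['wrist_force'],s['grip_width'])
p,d,c=snap('wrist'); save(p,'w3.png'); np.savez('w3.npz',p=p,d=d,**c)
```

```text
11.375 [0.576  0.0139 0.1547] [ 9.99999654e-01 -6.87708064e-04 -1.28210561e-04  4.49773696e-04] [ 0.08  0.34 -0.23  1.8   0.09  1.01 -1.75] [-0.25766962  0.45760879 -1.28712183] 0.04864763619886652
```

View pics/w3.png

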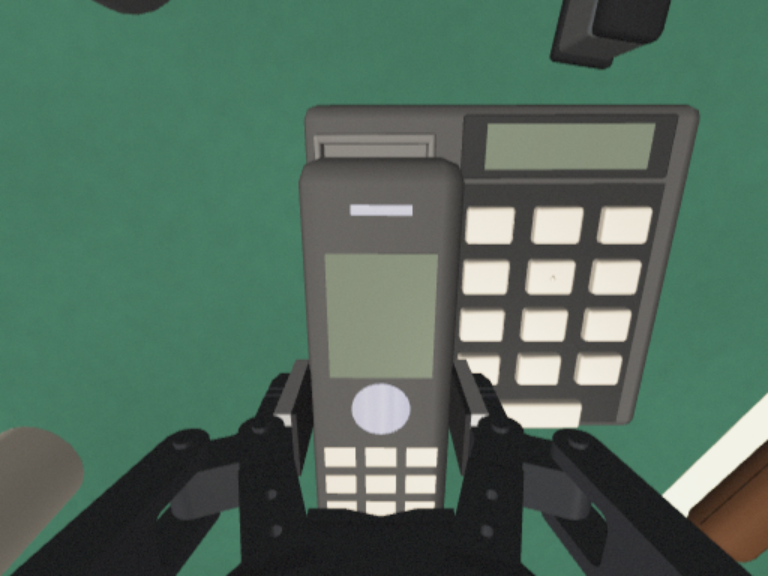

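The handset is held straight above the cradle, ear end at the display end (slot at (381,210)); the cradle's far cup shows at (375,150) and the keys are in full view.

Run:
```python
from m import *
f=np.load('w3.npz'); p,d=f['p'],f['d']; c={k:f[k] for k in['fx','fy','cx','cy','R','t']}
hsv=cv2.cvtColor(p,cv2.COLOR_RGB2HSV); H,S,V=[hsv[...,i].astype(int) for i in range(3)]
print('cam',-c['t']@c['R'])
m=((S<60)&(V>170)).astype(np.uint8); m[:130]=0; m[238:]=0; m[:,:308]=0; m[:,440:]=0
cs,_=cv2.findContours(m,cv2.RETR_EXTERNAL,cv2.CHAIN_APPROX_NONE)
A=[];B=[]
for q in cs:
    if cv2.contourArea(q)<200: continue
    w=np.array([ray(u,v,0.053,c)[:2] for u,v in q[:,0]],np.float32)*1000
    r=cv2.minAreaRect(w); o=np.array(r[0]); k=np.round((o-[575.3,-56.5]-[8,-36])/[32,40])*[32,40]+[8,-36]
    if abs(max(r[1])-28)<2: A.append(k);B.append(o)
A=np.array(A);B=np.array(B); n=len(A)
M=np.zeros((2*n,3)); M[0::2,0]=1;M[1::2,1]=1;M[0::2,2]=-A[:,1];M[1::2,2]=A[:,0]
x=np.linalg.lstsq(M,(B-A).ravel(),rcond=None)[0]; print('phone',x[:2].round(2),'yaw deg',np.degrees(x[2]).round(2),n,np.abs((B-A).ravel()-M@x).max().round(2))
# handset: depth-segmented
X=cloud(d,c); h=((X[...,2]>0.15)).astype(np.uint8); h[232:]=0; h[:, :190]=0; h[:,315:]=0
for zz in (.1617,.1747):
    L=[];Rr=[]
    for v in range(130,228,4):
        u=np.where(h[v])[0]; L.append(ray(u.min()-.5,v,zz,c)); Rr.append(ray(u.max()+.5,v,zz,c))
    L=np.array(L)*1000;Rr=np.array(Rr)*1000
    pl=np.polyfit(L[:,0],L[:,1],1);pr=np.polyfit(Rr[:,0],Rr[:,1],1)
    print(zz,'L y@576',np.polyval(pl,576).round(1),'R',np.polyval(pr,576).round(1),'yaw',np.degrees(pl[0]).round(2),np.degrees(pr[0]).round(2), 'range x',L[[0,-1],0].round(0))
v=np.where(h[:,254])[0].min()
for z in(.1747,.1617,.1487): print('ear end x',z,(ray(254,v-.5,z,c)*1000).round(1))
print('top z', np.median(X[120:135,230:280,2]))
s=((S<60)&(V>170)).astype(np.uint8); s[150:]=0;s[:125]=0;s[:,:225]=0;s[:,285:]=0
vv,uu=np.nonzero(s); w=np.array([ray(u,q,.1747,c)[:2] for u,q in zip(uu,vv)],np.float32)*1000; print('slot',cv2.minAreaRect(w))
```

```text
cam [0.65653446 0.0122855  0.29766883]
phone [575.35 -55.58] yaw deg 0.09 9 0.99
0.1617 L y@576 38.3 R -15.1 yaw -0.0 0.85 range x [643. 593.]
0.1747 L y@576 35.9 R -12.6 yaw -0.0 0.85 range x [645. 599.]
ear end x 0.1747 [655.1  11.9 174.7]
ear end x 0.1617 [655.   11.9 161.7]
ear end x 0.1487 [654.8  11.8 148.7]
top z 0.1750263931473155
slot ((640.3746337890625, 11.90034294128418), (17.553447723388672, 2.596566677093506), 89.91423034667969)
```

Call:
{"op": "step_arm", "data": {
  "series": [
    {"dp":[0.15,0.35,-3],"delta_rot":[0,0,0]},
    {"dp":[0.15,0.35,-6],"delta_rot":[0,0,0]},
    {"dp":[0.15,0.35,-7.5],"delta_rot":[0,0,0]},
    {"dp":[0.15,0.35,-7.5],"delta_rot":[0,0,0]},
    {"dp":[0.15,0.35,-7.5],"delta_rot":[0,0,0]},
    {"dp":[0.15,0.35,-7.5],"delta_rot":[0,0,0]}
  ]
}}

```text
clock: 12.18
ee_pos: [0.5785, 0.0193, 0.0811]
tool_rot: [1.0, 0.001, 0.001, -0.0]
wrist_force: [-0.7, -0.3, -1.6]
grip_width: 0.0488
grip_force: 64.6
```

```bash
cat > fit.py <<'E'
from m import *
def phone(p,c,lim,z=0.053):
    hsv=cv2.cvtColor(p,cv2.COLOR_RGB2HSV); S,V=hsv[...,1].astype(int),hsv[...,2].astype(int)
    m=((S<60)&(V>170)).astype(np.uint8); k=np.zeros_like(m); u0,v0,u1,v1=lim; k[v0:v1,u0:u1]=m[v0:v1,u0:u1]
    cs,_=cv2.findContours(k,cv2.RETR_EXTERNAL,cv2.CHAIN_APPROX_NONE); A=[];B=[]
    for q in cs:
        if cv2.contourArea(q)<200: continue
        w=np.array([ray(u,v,z,c)[:2] for u,v in q[:,0]],np.float32)*1000
        r=cv2.minAreaRect(w); o=np.array(r[0]); a=np.round((o-[575.3,-55.5]-[8,-36])/[32,40])*[32,40]+[8,-36]
        if abs(max(r[1])-28)<2.5 and abs(min(r[1])-22)<2.5: A.append(a);B.append(o)
    A=np.array(A);B=np.array(B); n=len(A); M=np.zeros((2*n,3)); M[0::2,0]=1;M[1::2,1]=1;M[0::2,2]=-A[:,1];M[1::2,2]=A[:,0]
    x=np.linalg.lstsq(M,(B-A).ravel(),rcond=None)[0]; print('phone',x[:2].round(2),'yaw',np.degrees(x[2]).round(2),n,np.abs((B-A).ravel()-M@x).max().round(2)); return x
E
python3 - <<'E'
from fit import *
s=arm.state(); print(s['clock'],np.round(s['ee_pos'],4),s['tool_rot'],s['wrist_force'])
p,d,c=snap('wrist'); save(p,'w4.png'); np.savez('w4.npz',p=p,d=d,**c); phone(p,c,(310,60,460,300))
print('cam',-c['t']@c['R'])
E
```

```text
12.175 [0.5785 0.0193 0.0811] [ 9.99999027e-01  7.24109401e-04  1.19219773e-03 -1.00178388e-05] [-0.65718813 -0.29124111 -1.55480657]
phone [575.74 -55.19] yaw 0.1 6 0.36
cam [0.65866891 0.01773393 0.22423356]
```

View pics/w4.png

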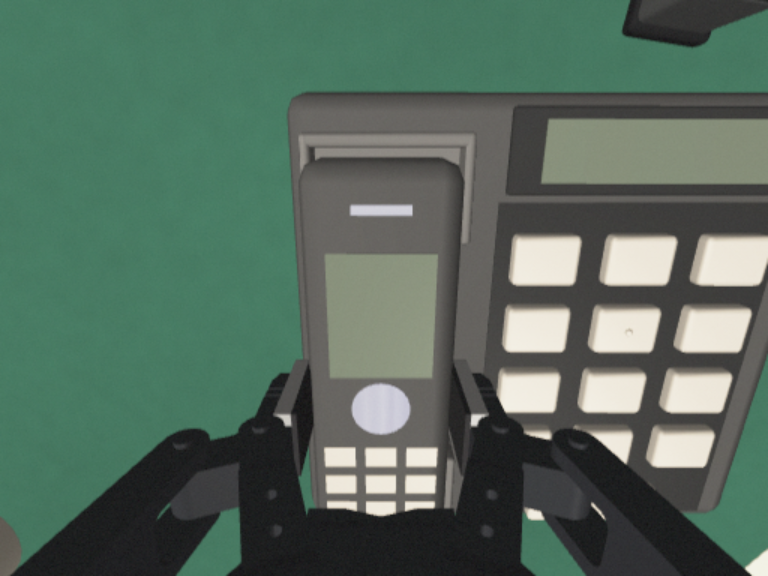

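The picture shows the far cup's walls around the handset's ear end: outer left near column 299, outer right near 474, far wall near rows 135-146; the slot's centre is near (381,210). So the handset sits slightly left (+y) of, and short of, the cup's middle.

Run:
```python
from fit import *
f=np.load('w4.npz'); p=f['p']; c={k:f[k] for k in['fx','fy','cx','cy','R','t']}
g=p.astype(float).mean(2)
print('rows98-101 cols 192-215',g[98:102,192:216].mean(0).round(0).tolist())
print('cols 300-324',g[98:102,300:324].mean(0).round(0).tolist())
print('col 240-270 rows 60-110',g[60:112,235:275].mean(1).round(0).tolist())
for u in (199,316): print(u,(ray(u,100,.066,c)*1000).round(1))
for v in (89,98,105): print(v,(ray(254,v,.066,c)*1000).round(1),(ray(254,v,.1011,c)*1000).round(1))
hsv=cv2.cvtColor(p,cv2.COLOR_RGB2HSV); S,V=hsv[...,1],hsv[...,2]
s=((S<60)&(V>170)).astype(np.uint8); s[150:]=0;s[:125]=0;s[:,:225]=0;s[:,285:]=0
vv,uu=np.nonzero(s); w=np.array([ray(u,q,.1011,c)[:2] for u,q in zip(uu,vv)],np.float32)*1000; print('slot',cv2.minAreaRect(w))
```

```text
rows98-101 cols 192-215 [98.0, 80.0, 93.0, 98.0, 98.0, 98.0, 99.0, 109.0, 140.0, 148.0, 140.0, 131.0, 109.0, 88.0, 63.0, 57.0, 58.0, 76.0, 129.0, 130.0, 130.0, 131.0, 131.0, 131.0]
cols 300-324 [129.0, 128.0, 130.0, 130.0, 130.0, 131.0, 119.0, 90.0, 91.0, 92.0, 105.0, 146.0, 144.0, 143.0, 133.0, 122.0, 100.0, 84.0, 99.0, 100.0, 100.0, 100.0, 100.0, 100.0]
col 240-270 rows 60-110 [91.0, 71.0, 57.0, 68.0, 76.0, 78.0, 81.0, 83.0, 86.0, 89.0, 92.0, 94.0, 97.0, 100.0, 102.0, 102.0, 102.0, 102.0, 102.0, 102.0, 102.0, 102.0, 102.0, 102.0, 102.0, 102.0, 102.0, 96.0, 93.0, 112.0, 130.0, 138.0, 139.0, 138.0, 138.0, 133.0, 125.0, 104.0, 108.0, 137.0, 137.0, 137.0, 137.0, 137.0, 114.0, 64.0, 57.0, 62.0, 68.0, 73.0, 76.0, 79.0]
199 [659.5  47.   66. ]
316 [659.6 -16.   66. ]
89 [665.1  17.4  66. ] [663.7  17.5 101.1]
98 [660.6  17.4  66. ] [660.2  17.5 101.1]
105 [657.   17.4  66. ] [657.4  17.4 101.1]
slot ((642.8150024414062, 17.413028717041016), (2.598106622695923, 17.57042694091797), 0.08472834527492523)
```

Call:
{"op": "step_arm", "data": {
  "series": [
    {"dp":[0.05,-0.18,0],"delta_rot":[0,0,0]},
    {"dp":[0.05,-0.18,-0.3],"delta_rot":[0,0,0]},
    {"dp":[0.05,-0.18,-0.7],"delta_rot":[0,0,0]},
    {"dp":[0.05,-0.18,-0.7],"delta_rot":[0,0,0]},
    {"dp":[0.05,-0.18,-0.7],"delta_rot":[0,0,0]},
    {"dp":[0.05,-0.18,-0.7],"delta_rot":[0,0,0]}
  ]
}}

```text
clock: 12.98
ee_pos: [0.5781, 0.0175, 0.0729]
tool_rot: [1.0, 0.001, 0.0, 0.0]
wrist_force: [0.1, 0.0, -1.5]
grip_width: 0.0483
grip_force: 64.6
```

Call:
{"op": "step_arm", "data": {
  "series": [
    {"dp":[0.05,0,-0.3],"delta_rot":[0,0,0]},
    {"dp":[0.05,0,-0.6],"delta_rot":[0,0,0]},
    {"dp":[0.05,0,-0.9],"delta_rot":[0,0,0]},
    {"dp":[0.05,0,-1.1],"delta_rot":[0,0,0]},
    {"dp":[0.05,0,-1.15],"delta_rot":[0,0,0]},
    {"dp":[0.05,0,-1.15],"delta_rot":[0,0,0]}
  ]
}}

```text
clock: 13.72
ee_pos: [0.5785, 0.0175, 0.0614]
tool_rot: [1.0, 0.001, 0.0, 0.0]
wrist_force: [-0.7, 0.4, -1.3]
grip_width: 0.0487
grip_force: 64.6
```

Inside the cup walls with no contact force. Lower the last bit.

Call:
{"op": "step_arm", "data": {
  "series": [
    {"dp":[0,0,-0.08],"delta_rot":[0,0,0]},
    {"dp":[0,0,-0.14],"delta_rot":[0,0,0]},
    {"dp":[0,0,-0.16],"delta_rot":[0,0,0]},
    {"dp":[0,0,-0.16],"delta_rot":[0,0,0]}
  ]
}}

```text
clock: 14.22
ee_pos: [0.5785, 0.0174, 0.06]
tool_rot: [1.0, 0.001, 0.0, 0.0]
wrist_force: [-0.7, -0.3, 0.7]
grip_width: 0.0488
grip_force: 64.8
```

Call:
{"op": "step_arm", "data": {
  "series": [
    {"dp":[0,0,0],"delta_rot":[0,0,0]},
    {"dp":[0,0,0],"delta_rot":[0,0,0]},
    {"dp":[0,0,0],"delta_rot":[0,0,0]},
    {"dp":[0,0,1],"delta_rot":[0,0,0]},
    {"dp":[0,0,4],"delta_rot":[0,0,0]},
    {"dp":[0,0,10],"delta_rot":[0,0,0]},
    {"dp":[-2,-3,14],"delta_rot":[0,0,0]},
    {"dp":[-5,-7,14],"delta_rot":[0,0,0]},
    {"dp":[-5,-7,14],"delta_rot":[0,0,0]}
  ],
  "gripper": 0.45
}}

```text
clock: 15.35
ee_pos: [0.5267, -0.0569, 0.201]
tool_rot: [1.0, -0.003, 0.0, 0.001]
wrist_force: [0.8, 0.6, 0.4]
grip_width: 0.062
grip_force: 0.0
```

Call:
{"op": "step_arm", "data": {
  "series": [
    {"dp":[0,0,0],"delta_rot":[0,0,0]},
    {"dp":[0,0,0],"delta_rot":[0,0,0]},
    {"dp":[0,0,0],"delta_rot":[0,0,0]},
    {"dp":[0,0,0],"delta_rot":[0,0,0]},
    {"dp":[0,0,0],"delta_rot":[0,0,0]}
  ],
  "gripper": -1
}}

```text
clock: 15.98
ee_pos: [0.5285, -0.0523, 0.1996]
tool_rot: [1.0, 0.001, -0.0, 0.0]
wrist_force: [0.1, -0.4, -0.1]
grip_width: 0.0001
grip_force: 0.0
```

Run:
```python
from fit import *
s=arm.state(); print(s['clock'],np.round(s['ee_pos'],4),s['tool_rot'],s['wrist_force'],s['grip_width'])
p,d,c=snap('wrist'); save(p,'w5.png'); np.savez('w5.npz',p=p,d=d,**c); phone(p,c,(200,60,512,330))
```

```text
15.975 [ 0.5285 -0.0523  0.1996] [ 9.99999471e-01  1.01738680e-03 -1.54173527e-04  8.00413584e-06] [ 0.06150746 -0.42489658 -0.06525438] 0.0001044711627609836
phone [575.04 -56.3 ] yaw 0.07 11 0.46
```

View pics/w5.png

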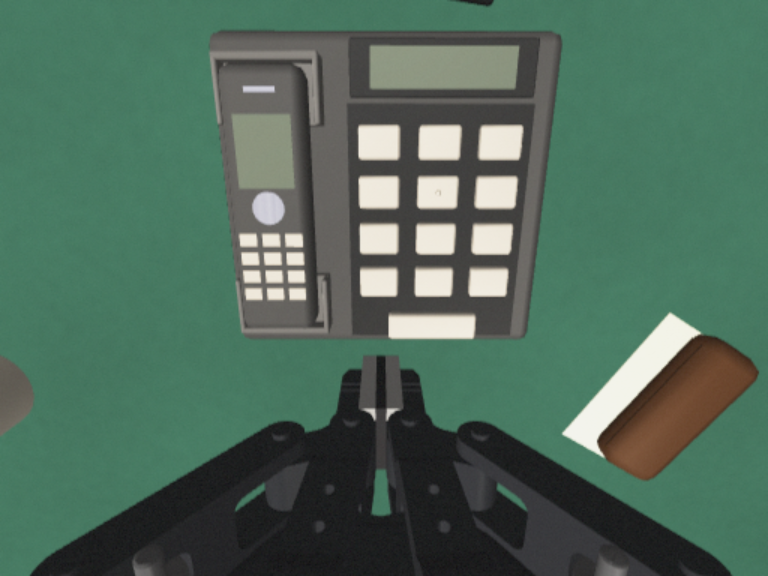

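The handset is seated in both cups, face up with its slot at (258,89) at the display end; the keys are clear and the fingers are shut.

Call:
{"op": "step_arm", "data": {
  "series": [
    {"dp":[-4.4,-3.8,-5],"delta_rot":[0,0,0]},
    {"dp":[-4.4,-3.8,-9],"delta_rot":[0,0,0]},
    {"dp":[-4.4,-3.8,-12],"delta_rot":[0,0,0]},
    {"dp":[-4.4,-3.8,-13],"delta_rot":[0,0,0]},
    {"dp":[-4.4,-3.8,-13],"delta_rot":[0,0,0]},
    {"dp":[-4.4,-3.8,-13],"delta_rot":[0,0,0]}
  ]
}}

```text
clock: 16.77
ee_pos: [0.4859, -0.0905, 0.0711]
tool_rot: [1.0, 0.001, 0.001, 0.0]
wrist_force: [-0.6, -0.4, -0.0]
grip_width: 0.0003
grip_force: 0.0
```

Call:
{"op": "step_arm", "data": {
  "series": [
    {"dp":[-0.1,0,-0.7],"delta_rot":[0,0,0]},
    {"dp":[-0.1,0,-1.4],"delta_rot":[0,0,0]},
    {"dp":[-0.1,0,-1.9],"delta_rot":[0,0,0]},
    {"dp":[-0.1,0,-2.2],"delta_rot":[0,0,0]},
    {"dp":[-0.1,0,-2.3],"delta_rot":[0,0,0]},
    {"dp":[-0.1,0,-2.3],"delta_rot":[0,0,0]},
    {"dp":[-0.1,0,-2.3],"delta_rot":[0,0,0]}
  ]
}}

```text
clock: 17.65
ee_pos: [0.4834, -0.0905, 0.0479]
tool_rot: [1.0, 0.001, -0.0, 0.0]
wrist_force: [-4.7, 0.4, 13.0]
grip_width: 0.0001
grip_force: 6.6
```

Call:
{"op": "step_arm", "data": {
  "series": [
    {"dp":[0,0,0.8],"delta_rot":[0,0,0]},
    {"dp":[0,0,2],"delta_rot":[0,0,0]},
    {"dp":[0,0,3],"delta_rot":[0,0,0]},
    {"dp":[3,1.8,3],"delta_rot":[0,0,0]},
    {"dp":[6.8,4,2.5],"delta_rot":[0,0,0]},
    {"dp":[6.8,4,2.3],"delta_rot":[0,0,0]},
    {"dp":[6.8,4,2.3],"delta_rot":[0,0,0]},
    {"dp":[6.8,4,2.3],"delta_rot":[0,0,0]}
  ]
}}

```text
clock: 18.65
ee_pos: [0.5504, -0.0516, 0.0697]
tool_rot: [1.0, 0.0, -0.001, 0.0]
wrist_force: [0.3, 0.0, 1.2]
grip_width: -0.0001
grip_force: 0.0
```

Call:
{"op": "step_arm", "data": {
  "series": [
    {"dp":[0.1,0,-0.7],"delta_rot":[0,0,0]},
    {"dp":[0.1,0,-1.3],"delta_rot":[0,0,0]},
    {"dp":[0.1,0,-1.8],"delta_rot":[0,0,0]},
    {"dp":[0.1,0,-2.1],"delta_rot":[0,0,0]},
    {"dp":[0.1,0,-2.2],"delta_rot":[0,0,0]},
    {"dp":[0.1,0,-2.2],"delta_rot":[0,0,0]},
    {"dp":[0.1,0,-2.2],"delta_rot":[0,0,0]}
  ]
}}

```text
clock: 19.52
ee_pos: [0.552, -0.0508, 0.0481]
tool_rot: [1.0, 0.001, -0.001, 0.0]
wrist_force: [-2.5, -0.3, 6.2]
grip_width: -0.0
grip_force: 2.7
```

Call:
{"op": "step_arm", "data": {
  "series": [
    {"dp":[0,0,0.8],"delta_rot":[0,0,0]},
    {"dp":[0,0,2],"delta_rot":[0,0,0]},
    {"dp":[0,0,3],"delta_rot":[0,0,0]},
    {"dp":[3,-4,3],"delta_rot":[0,0,0]},
    {"dp":[6.3,-8,2.5],"delta_rot":[0,0,0]},
    {"dp":[6.3,-8,2.3],"delta_rot":[0,0,0]},
    {"dp":[6.3,-8,2.3],"delta_rot":[0,0,0]},
    {"dp":[6.3,-8,2.3],"delta_rot":[0,0,0]}
  ]
}}

```text
clock: 20.52
ee_pos: [0.615, -0.1288, 0.0709]
tool_rot: [1.0, 0.002, -0.0, -0.0]
wrist_force: [-0.0, 1.1, 0.0]
grip_width: 0.0001
grip_force: 0.0
```

Call:
{"op": "step_arm", "data": {
  "series": [
    {"dp":[0,-0.1,-0.7],"delta_rot":[0,0,0]},
    {"dp":[0,-0.1,-1.4],"delta_rot":[0,0,0]},
    {"dp":[0,-0.1,-1.9],"delta_rot":[0,0,0]},
    {"dp":[0,-0.1,-2.2],"delta_rot":[0,0,0]},
    {"dp":[0,-0.1,-2.3],"delta_rot":[0,0,0]},
    {"dp":[0,-0.1,-2.3],"delta_rot":[0,0,0]},
    {"dp":[0,-0.1,-2.3],"delta_rot":[0,0,0]}
  ]
}}

```text
clock: 21.4
ee_pos: [0.6149, -0.1312, 0.0481]
tool_rot: [1.0, 0.001, -0.001, -0.0]
wrist_force: [-3.0, 1.3, 5.2]
grip_width: 0.0001
grip_force: 2.6
```

Call:
{"op": "step_arm", "data": {
  "series": [
    {"dp":[0,0,0.8],"delta_rot":[0,0,0]},
    {"dp":[0,0,1.8],"delta_rot":[0,0,0]},
    {"dp":[0,0,2.3],"delta_rot":[0,0,0]},
    {"dp":[0,0,2.3],"delta_rot":[0,0,0]},
    {"dp":[0,0,2.3],"delta_rot":[0,0,0]},
    {"dp":[0,0,2.3],"delta_rot":[0,0,0]}
  ]
}}

```text
clock: 22.15
ee_pos: [0.6152, -0.1315, 0.0703]
tool_rot: [1.0, 0.001, -0.0, -0.0]
wrist_force: [-0.2, 0.6, -0.2]
grip_width: 0.0006
grip_force: 0.0
```

Call:
{"op": "step_arm", "data": {
  "series": [
    {"dp":[0,0,-0.7],"delta_rot":[0,0,0]},
    {"dp":[0,0,-1.4],"delta_rot":[0,0,0]},
    {"dp":[0,0,-1.9],"delta_rot":[0,0,0]},
    {"dp":[0,0,-2.2],"delta_rot":[0,0,0]},
    {"dp":[0,0,-2.35],"delta_rot":[0,0,0]},
    {"dp":[0,0,-2.35],"delta_rot":[0,0,0]},
    {"dp":[0,0,-2.35],"delta_rot":[0,0,0]}
  ]
}}

```text
clock: 23.02
ee_pos: [0.615, -0.1315, 0.0481]
tool_rot: [1.0, 0.001, -0.001, 0.0]
wrist_force: [-2.6, 0.6, 7.8]
grip_width: 0.0002
grip_force: 3.7
```

Now lift away and check the scene.

Call:
{"op": "step_arm", "data": {
  "series": [
    {"dp":[0,0,0.8],"delta_rot":[0,0,0]},
    {"dp":[0,0,3],"delta_rot":[0,0,0]},
    {"dp":[0,0,8],"delta_rot":[0,0,0]},
    {"dp":[-3,0,14],"delta_rot":[0,0,0]},
    {"dp":[-9,0,18],"delta_rot":[0,0,0]},
    {"dp":[-9,0,18],"delta_rot":[0,0,0]},
    {"dp":[-9,0,18],"delta_rot":[0,0,0]},
    {"dp":[-9,0,18],"delta_rot":[0,0,0]}
  ]
}}

```text
clock: 24.02
ee_pos: [0.5259, -0.1312, 0.226]
tool_rot: [1.0, 0.001, -0.001, -0.0]
wrist_force: [-0.2, -0.0, 0.5]
grip_width: 0.0002
grip_force: 0.0
```

Run:
```python
from h import *
p,d,c=snap('side'); save(p,'side1.png')
```

```text
(no output)
```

View pics/side1.png

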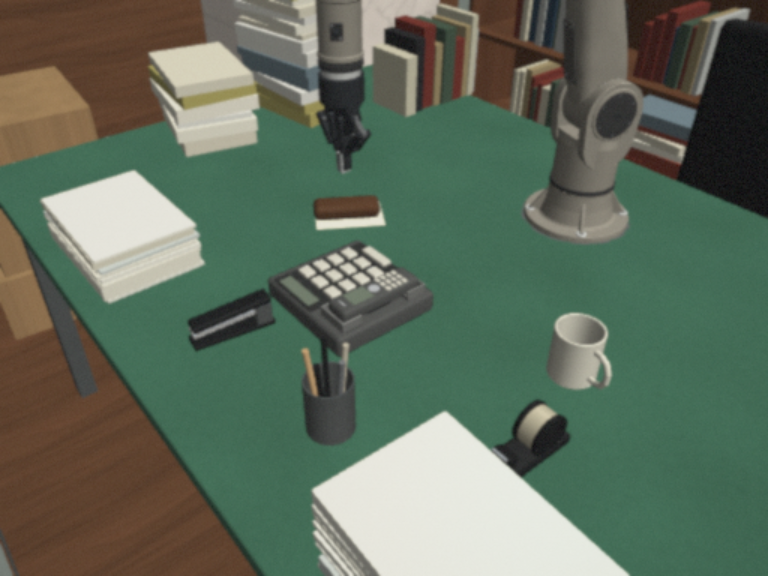

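The handset sits level in its cradle (370,295), the case lies flat on the sheet (347,208), and the bystanders are where they were.

```bash
python3 -c "
from bench import arm
print(arm.job_done())"
```

```text
the job is handed in; nothing more can be done
None
```

I handed the job in at about 24 s: the case lies flat on the desk paper, the handset is hung up face up with its earpiece at the display end, and speaker, 7, 3, 3 were each pressed fully down and released; one doubt is that closing on the case pushed it down with about 6 N, and I did not check whether that moved a key under it.

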